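# Roll the driveshaft tube into its V-cradle and chock it on both sides

### The job

Roll the steel tube out of its shallow parking dip into the deep V of the blue rack so that it rests fully down in the V. Then chock it on both sides: swing the yellow gate all the way round to its stop behind the tube, and slide the orange chock up until its rubber face just touches the tube, without pushing the tube up out of the V. Leave the other things on the bench where they are.

Things in the scene. Friction and masses are not known exactly. Their poses are not given: they have to be found in the camera images.
- cradle (a point): Where the tube's centre lies when fully down in the deep V: midway between the rails, 56.8 mm above the bench. Its frame is the rack's: x along the V (along the lying tube), y the rolling direction (parking dip, then V, then chock), z up. The V is cut in both rails at y = 0: flanks 40 degrees, 34 mm wide, 14 mm deep.
- rack: Rack screwed to the bench; same axes as cradle, origin under it on the bench. Dark base plate 150 (x) by 270 (y) by 12 mm; two blue rails along y, 14 mm thick, centred at x = -36 and +36, y = -130 to +130 mm, flat tops 45 mm above the bench, open 58 mm gap between. Parking dip centred at y = -80 mm (flanks 12 degrees, 30 wide, 3 deep); flat from dip to V and beyond.
- tube_center (a point): Centre of the loose, smooth, lightly oiled steel tube, 150 mm long, 40 mm in diameter, about 0.7 kg, closed ends, with two brass bands; its x axis is the tube's axis. It starts lying across both rails in the parking dip (centre at y = -80 mm in the cradle frame, 62 mm above the bench, up to 10 mm off-centre along x). Rolling over the flat its centre is 65 mm above the bench. It rolls freely.
- chock (a joint): Travel of the orange chock along the rack's -y, m. Block 100 (x) by 34 (y) mm riding on the rails, 47 to 80 mm above the bench; black rubber front face looks to -y at the V. Front face at y = 85 mm minus this value in the cradle frame; touches a seated tube at 0.065; limits 0 and 0.078; starts at 0 to 0.015. Stays where left; about 2.5 N to slide.
- chock_back (a point): Centre of the chock's back face (the +y side, where it is pushed), 34 mm behind its front face.
- gate (a joint): Angle of the yellow gate about its upright pivot, rad: at 0 its arm points to the rack's -y (open); grows counter-clockwise seen from above; at 1.571 the arm points to +x, lies along the tube's back 2 mm off it, and meets its stop. Starts at -0.25 to 0. Stays where left; about 0.08 N m to swing (1.5 N at 55 mm from the pivot).
- gate_pivot (a point): Gate pivot, at x = -100, y = -28 mm in the cradle frame, half-way up the arm (64 mm above the bench). The arm is a bar 90 mm long from the pivot, 12 mm thick, from 50 to 78 mm above the bench; the hub is a 22 mm round.
- gate_tip (a point): Middle of the free end face of the gate's arm, 90 mm from the pivot.
- jar: Bystander: amber jar with green cap, 72 mm across, 110 mm high; origin at its underside.
- piston: Bystander: aluminium piston, 80 mm across, 62 mm high; origin at its underside.
- toolbox: Bystander: red steel toolbox 130 by 240 by 100 mm with a handle up to 136 mm; origin at its underside.
- hammer: Bystander: hammer lying on the bench.
There are look-alikes about, which are no part of the job. Leave any purple look-alike of the part that bears tube_center alone.

How it is judged:
By the outcome, as a careful person would: the job done as asked, in the order asked, and still so for the second after the job is handed in, with the robot touching nothing.
It also fails if it takes over 59 s, if anything falls off the work surface, if the arm or the gripper's body presses on something with over 40 N, if the wrist force passes 120 N, or if a joint passes its speed limit or range.

### The arm

A 7-joint arm with a two-finger parallel gripper is mounted at the origin on the work surface. World frame = base frame: x ahead of the robot, y to its left, z up, the work surface at z = 0. Lengths are in m, angles in degrees, forces in N, time in s.
With the tool pointing down it reaches from about 0.425 to 0.875 m from the base axis. Payload 4.7 kg.
Tool frame: the origin (TCP) lies at the very end of the fingers, on their centre line; the grasp point (between the pads) lies behind it (env.pinch_z is the z of the grasp point in the tool frame, in m); z points along the fingers, y is the direction in which the jaws open and shut (so a half turn about z gives the same grasp; the last joint's range is limited). The gripper opens to 87 mm and grips with 3 to 60 N. Pads are 19 mm wide; open, the fingers measure 117 mm over their backs; the gripper's body (75 mm by 190 mm) begins 51 mm behind the grasp point.
Start: joints at [-73.276, 18.392, -4.016, 83.108, 1.295, 78.541, -3.26], TCP at [0.178, 0.625, 0.223] pointing down, gripper open.
Joint ranges: [-163.93, 163.93], [-17.29, 119.83], [-79.2, 71.16], [3.27, 140.29], [-89.18, 269.18], [5.43, 117.66], [-154.24, 154.24]. Speed limits (degrees/s): [147.25, 147.25, 180, 180, 180, 180, 180].

### API

Orientations are given as [roll, pitch, yaw] about the fixed x, y, z axes, in that order (R = Rz(yaw) Ry(pitch) Rx(roll)).
In Python, from cell import readout, read_camera, env gives the robot as it stands. The module is installed in compiled form; this text tells all that it offers.
- The arm moves only by the tool servo_tool, never from a script. Its argument "plan" is a list that holds one entry, the list of rows, each a list of 5 numbers: the finger opening in m, from 0 to 0.087, then the shift along the tool's x, y, z in m, then the turn about the tool's z in rad. In form: [[[jaw, x, y, z, yaw], ...]]. A call has 1 to 12 rows; each row is the pose to reach, as a shift and turn from the pose measured when the call began, along the tool's axes at that moment; what a row does not reach only later rows make up. A row lasts 1/12 s, in which the tool goes at most 41.7 mm and 7.16 degrees, less where a joint would pass 70% of its speed; a pose out of reach is approached as far as the arm can. A call with a gripper value outside its range is refused whole. The fingers move at their own pace and stop on an object; "force" is the grip in N (left out, the last holds). Time passes only in rows, so rows that repeat a pose let the fingers close. It gives the time, the measured TCP pose, the force and the opening at its end, in the units of the state.
- readout.get_obs(): the state, without advancing time (a new reading comes with each control period).
- read_camera(name): name is "scene" or "side" or "wrist"; returns a dict with "image" (480x640x3 uint8, red, green, blue), "range_z" (480x640 float32, m along the optical axis (not along the pixel's ray), 0 where there is no reading), "mtx" (3x3 intrinsics, pixels), "camera_from_world" (4x4, takes a point from world to camera coordinates). Camera axes: x right, y up, looking along -z (the intrinsics and any distortion apply to the point x, -y, -z); pixel columns grow to the right and rows downward; lengths in m; the calibration is good to about 2 mm. A picture is of the moment at which its call begins.
- env.sign_off(): hands the job in, once; it reports no verdict.
The state is a dict: "time_s": time; "qpos": joint angles; "joint_velocities": joint speeds; "effort": joint torques, N m; "tool_pos": TCP position; "tool_rot": TCP orientation; "force": force on the tool from outside, world axes, zero at the start; "wrist_torque": the same for the moment, N m; "grip_width": finger opening in m.
Only numpy, scipy, OpenCV 4.12 (cv2) and the standard library are available. Lean on these libraries where they do the work, as an engineer would, in place of code of your own. Each camera call takes 0.05 s, during which the arm holds its last target. There are 200 camera calls.

## Working session

There is one attempt and no reset: what is moved stays moved. The work goes in short steps, Python scripts to look and compute and a tool call to move; the robot and the scene stay as the last step left them, time stands still between calls to the robot, and variables do not carry over. Pictures are saved under pics/ and viewed, about 8 in all and at most 12, crops included, and the job is handed in when it is done.

Besides the shell and the picture viewer there is one more tool, called after "Emit:" in YAML: its name, and indented under it one key for each argument. servo_tool: Moves the arm, as the interface text tells. Its arguments: {"type":"object","properties":{"plan":{"type":"array"},"force":{"type":"number"}},"required":["plan"]}

```bash
mkdir -p pics; cat > h.py <<'E'
import numpy as np, cv2
from cell import readout, read_camera, env
def snap(n,fn):
    c=read_camera(n); cv2.imwrite('pics/'+fn+'.png',c['image'][:,:,::-1]); np.savez('/tmp/'+fn,**c); return c
def cloud(c):
    K=c['mtx'];z=c['range_z'];v,u=np.mgrid[:480,:640]
    p=np.stack([(u-K[0,2])/K[0,0]*z,-(v-K[1,2])/K[1,1]*z,-z,np.ones_like(z)],-1)
    w=p@np.linalg.inv(c['camera_from_world']).T
    w[z==0]=np.nan
    return w[...,:3]
def proj(c,P):
    q=c['camera_from_world']@np.append(P,1);K=c['mtx']
    return K[0,0]*q[0]/-q[2]+K[0,2],K[1,1]*-q[1]/-q[2]+K[1,2]
E
python3 - <<'E'
from h import *
a=snap('scene','s0');b=snap('side','d0')
print(readout.get_obs(),env.pinch_z)
for c in(a,b):print(c['mtx'],np.linalg.inv(c['camera_from_world']),[k for k in c])
E
```

```text
{'time_s': 0.1, 'qpos': array([-73.2758195 ,  18.43436182,  -4.0146807 ,  83.16739223,
         1.29356314,  78.53960192,  -3.25994361]), 'joint_velocities': array([ 0.03894109, -0.06479306,  0.13784601, -0.12759079,  0.01147826,
       -0.0959464 , -0.07132107]), 'effort': array([-5.56175837e-04, -4.92569304e+01, -4.05974854e-01, -3.13399279e+01,
       -6.41249889e-02,  3.95427074e-02,  6.79704817e-05]), 'tool_pos': array([0.17816625, 0.62460295, 0.22158041]), 'tool_rot': array([-1.79903789e+02,  4.23275400e-03,  1.64084368e+02]), 'force': array([ 0.34065795, -0.79186087,  0.24281364]), 'wrist_torque': array([-0.05915581,  0.04384229, -0.01955302]), 'grip_width': 0.08677991562785235} -0.0187
[[480.30246102   0.         322.41255815]
 [  0.         480.30246102 234.92922726]
 [  0.           0.           1.        ]] [[ 0.70282043 -0.53834102  0.46500794  1.13513832]
 [ 0.71135271  0.53604923 -0.45456413 -0.54739003]
 [-0.00455663  0.65026161  0.7596967   0.90007991]
 [ 0.          0.          0.          1.        ]] ['image', 'range_z', 'mtx', 'camera_from_world']
[[591.19219889   0.         317.69566435]
 [  0.         591.19219889 257.49911907]
 [  0.           0.           1.        ]] [[ 0.71457642  0.4017138  -0.57271858 -0.23590017]
 [-0.69955364  0.40765652 -0.58689084 -0.92251528]
 [-0.00228969  0.82002572  0.57232209  0.93629822]
 [ 0.          0.          0.          1.        ]] ['image', 'range_z', 'mtx', 'camera_from_world']
```

View pics/s0.png

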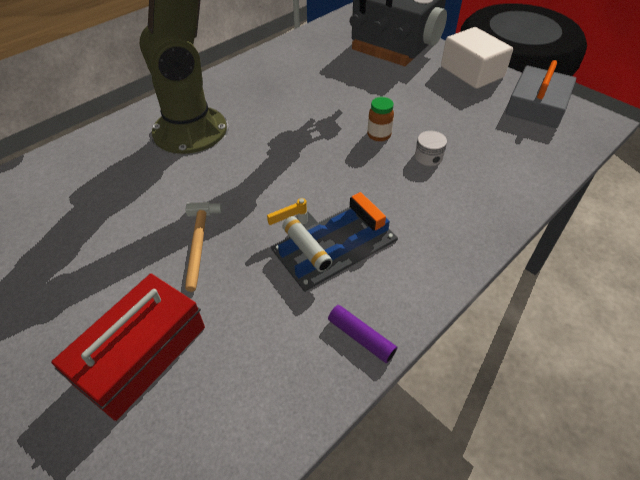

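View pics/d0.png

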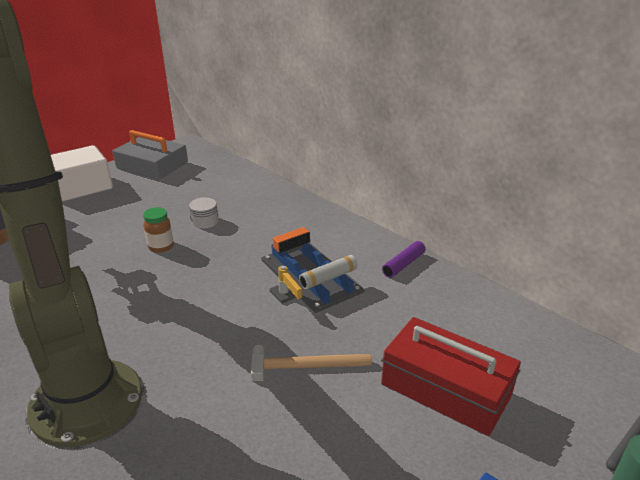

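The tube (scene 307,245; side 328,271) lies across the rack. The orange chock is at (368,210), and the gate at (287,212) is open towards the near end. The purple decoy is at (362,333). Next I measure the rack.

```bash
cat > m.py <<'E'
from h import *
def hsv(c): return cv2.cvtColor(c['image'],cv2.COLOR_RGB2HSV)
for n,box in(('s0',(260,400,180,290)),('d0',(255,370,220,310))):
    c=dict(np.load('/tmp/%s.npz'%n));W=cloud(c);H=hsv(c)
    B=np.zeros((480,640),bool);B[box[2]:box[3],box[0]:box[1]]=1
    h,s,v=[H[...,i].astype(int) for i in range(3)];z=W[...,2]
    def pts(m):
        p=W[m&B];p=p[~np.isnan(p[:,0])];return p
    def rect(p):
        r=cv2.minAreaRect(p[:,:2].astype(np.float32)*1000);return np.round(r[0],1),np.round(r[1],1),round(r[2],1)
    bl=pts((h>100)&(h<125)&(s>120)&(z>.040)&(z<.05));print(n,'blue',len(bl),rect(bl),np.median(bl[:,2]))
    o=pts((h<14)&(s>180)&(v>100));t=o[o[:,2]>.074];print('chock',len(o),rect(t),np.median(t[:,2]))
    y=pts((h>17)&(h<28)&(s>170)&(v>90)&(z>.07));print('gate',len(y),rect(y),np.median(y[:,2]))
    g=pts((s<70)&(z>.066)&(v>90));print('tube',len(g),rect(g),g[:,2].max(),g.mean(0))
    d=pts((z>.006)&(z<.018));print('base',len(d),rect(d))
E
python3 m.py
```

```text
s0 blue 680 (array([627.3, -10.7]), array([259.4,  90. ]), 79.4) 0.04548626574875014
chock 428 (array([646. ,  82.3]), array([30.7, 99.2]), 78.3) 0.08103357875171302
gate 298 (array([591.3, -76.1]), array([ 98.5, 172.2]), 77.7) 0.0784977359948949
tube 770 (array([595.6, -82.3]), array([ 67.5, 193.7]), 66.7) 0.09011011307187256 [ 0.61547449 -0.09263272  0.07916244]
base 2827 (array([595.5,   3. ]), array([330.8, 354.1]), 26.9)
d0 blue 377 (array([623.5, -21.1]), array([244.6,  89.4]), 79.2) 0.045480811928790166
chock 209 (array([643.6,  83.1]), array([ 31.4, 104.4]), 81.0) 0.08181472895175596
gate 83 (array([508.4, -61.6]), array([89. , 18.1]), 72.2) 0.07976084883484025
tube 603 (array([593.5, -86.2]), array([ 68.7, 192.1]), 65.8) 0.08985482865999428 [ 0.6057228  -0.09630648  0.07836602]
base 1893 (array([669.2,  32.6]), array([429.4, 334.1]), 45.4)
```

Emit:
servo_tool:
  plan:
    - [[0.087, -0.02, -0.02, 0, -0.01], [0.087, -0.045, -0.042, 0, -0.03], [0.087, -0.072, -0.067, 0, -0.05], [0.087, -0.1, -0.092, 0, -0.07], [0.087, -0.128, -0.118, 0, -0.09], [0.087, -0.156, -0.144, 0, -0.09], [0.087, -0.184, -0.17, 0, -0.09], [0.087, -0.212, -0.196, 0, -0.09], [0.087, -0.24, -0.222, 0, -0.09], [0.087, -0.268, -0.248, 0, -0.09], [0.087, -0.296, -0.274, 0, -0.09], [0.087, -0.307, -0.284, 0, -0.09]]

```text
time_s: 1.1
tool_pos: [0.3983, 0.2615, 0.222]
tool_rot: [-179.8, 0.1, 168.8]
force: [0.1, -0.2, 0.1]
grip_width: 0.0869
```

Emit:
servo_tool:
  plan:
    - [[0.087, -0.025, -0.027, 0, 0], [0.087, -0.052, -0.057, 0, 0], [0.087, -0.079, -0.087, 0, 0], [0.087, -0.106, -0.116, 0, 0], [0.087, -0.133, -0.145, 0, 0], [0.087, -0.16, -0.174, 0, 0], [0.087, -0.187, -0.203, 0, 0], [0.087, -0.214, -0.232, 0, 0], [0.087, -0.241, -0.261, 0, 0], [0.087, -0.265, -0.289, 0, 0], [0.087, -0.278, -0.303, 0, 0], [0.087, -0.278, -0.303, 0, 0]]

```text
time_s: 2.1
tool_pos: [0.613, -0.0959, 0.2226]
tool_rot: [-179.6, 0.1, 168.4]
force: [-0.6, 0.1, 0.2]
grip_width: 0.087
```

```bash
python3 - <<'E'
from h import *
c=snap('wrist','w1');o=readout.get_obs();print(o['tool_pos'],o['tool_rot'],c['mtx'],np.linalg.inv(c['camera_from_world']))
E
```

```text
[ 0.61228743 -0.09265727  0.22253596] [-1.79684962e+02  5.09588278e-03  1.68556325e+02] [[412.81068372   0.         318.46127023]
 [  0.         412.81068372 240.61135181]
 [  0.           0.           1.        ]] [[ 0.20012871 -0.94919298 -0.24286043  0.5476394 ]
 [ 0.97974118  0.19198913  0.05698585 -0.08104365]
 [-0.00746401 -0.24934487  0.96838599  0.38476835]
 [ 0.          0.          0.          1.        ]]
```

View pics/w1.png

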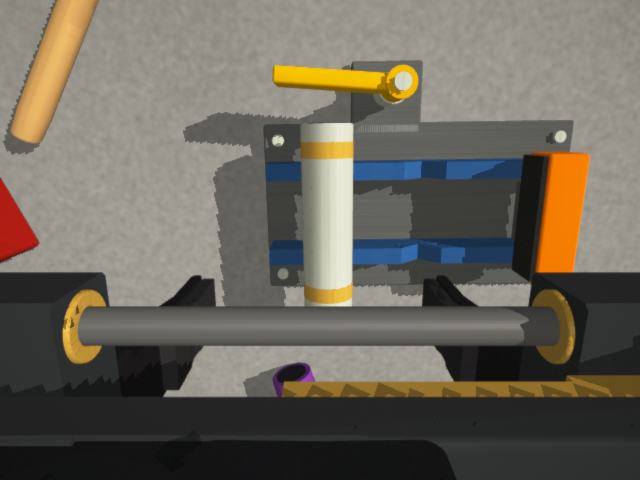

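The wrist view shows the tube (327,210), gate arm (275–400,78), pivot (403,82), rails and chock (565,215). Next I refine the rack pose from it.

```bash
python3 - <<'E'
from h import *
c=dict(np.load('/tmp/w1.npz'));W=cloud(c);H=cv2.cvtColor(c['image'],cv2.COLOR_RGB2HSV)
h,s,v=[H[...,i].astype(int) for i in range(3)];z=W[...,2]
B=np.zeros((480,640),bool);B[40:268,230:600]=1
def pts(m): 
    p=W[m&B];return p[~np.isnan(p[:,0])]
def rect(p):
    r=cv2.minAreaRect(p[:,:2].astype(np.float32)*1000);return np.round(r[0],1),np.round(r[1],1),round(r[2],1)
bl=pts((h>100)&(h<125)&(s>120)&(z>.043)&(z<.048));print('blue',len(bl),rect(bl),np.median(bl[:,2]))
# each rail line fit after rotation
a=np.radians(79.2);ex=np.array([np.sin(a),-np.cos(a)]);ey=np.array([np.cos(a),np.sin(a)]);O=np.array([.627,-.011])
for nm,lo,hi in(('L',-.06,0),('R',0,.06)):
    q=bl[:,:2]-O;X=q@ex;Y=q@ey;k=(X>lo)&(X<hi);print(nm,X[k].min(),X[k].max(),Y[k].min(),Y[k].max(),np.polyfit(Y[k],X[k],1))
d=pts((z>.008)&(z<.016));q=d[:,:2]-O;print('base x,y pct',np.percentile(q@ex,[1,99]),np.percentile(q@ey,[1,99]))
o=pts((h<14)&(s>180)&(z>.077));q=o[:,:2]-O;print('chock top',np.median(o[:,2]),np.percentile(q@ex,[1,99]),np.percentile(q@ey,[1,50,99]))
y=pts((h>17)&(h<30)&(s>170)&(z>.074)&(np.arange(480)[:,None]<110));q=y[:,:2]-O;print('gate',np.median(y[:,2]),rect(y),np.percentile(q@ex,[1,99]),np.percentile(q@ey,[1,99]))
B[:,:295]=0;B[:,358:]=0
t=pts(z>.070);q=t[:,:2]-O;Y=q@ey
pf=np.polyfit(q@ex,Y,1);print('tube ztop',np.percentile(t[:,2],99),'x',np.percentile(q@ex,[1,99]),'y',Y.min(),Y.max(),pf)
E
```

```text
blue 5456 (array([622.8, -36.4]), array([208.6,  86.3]), 79.2) 0.045081821409841294
L -0.0425892636167282 -0.028418695657178833 -0.1296998464040279 0.07858744237403312 [-0.00102789 -0.03560046]
R 0.029035846330825742 0.0437356362434469 -0.12999316720708698 0.07843487039453693 [-0.00050183  0.03621583]
base x,y pct [-0.12138541  0.05700173] [-0.13270545  0.12674981]
chock top 0.07872784539378574 [-0.04933789  0.0346411 ] [0.08012323 0.081303   0.10993675]
gate 0.07808773601047952 (array([516. , -58.5]), array([99.9, 21.6]), 77.8) [-0.11052132 -0.08972963] [-0.11633653 -0.01872435]
tube ztop 0.08319795788449681 x [-0.10871669  0.03409479] y -0.10226617117058649 -0.05807576844859055 [ 0.00263973 -0.07996092]
```

Emit:
servo_tool:
  plan:
    - [[0.072, 0, 0.003, 0.02, -0.011], [0.072, 0, 0.003, 0.045, -0.011], [0.072, 0, 0.003, 0.07, -0.011], [0.072, 0, 0.003, 0.095, -0.011], [0.072, 0, 0.003, 0.12, -0.011], [0.072, 0, 0.003, 0.145, -0.011], [0.072, 0, 0.003, 0.163, -0.011], [0.072, 0, 0.003, 0.174, -0.011], [0.06, 0, 0.003, 0.178, -0.011], [0.052, 0, 0.003, 0.178, -0.011], [0.048, 0, 0.003, 0.178, -0.011], [0.048, 0, 0.003, 0.178, -0.011]]

```text
time_s: 3.15
tool_pos: [0.6138, -0.0906, 0.046]
tool_rot: [-179.7, 0.1, 169.2]
force: [0.6, -0.0, -0.7]
grip_width: 0.0533
```

Emit:
servo_tool:
  plan:
    - [[0.048, 0, 0.003, 0, 0], [0.048, 0, 0.008, 0, 0], [0.048, 0, 0.013, 0, 0], [0.048, 0, 0.018, 0, 0], [0.048, 0, 0.023, 0, 0], [0.048, 0, 0.028, 0, 0], [0.048, 0, 0.033, 0, 0], [0.048, 0, 0.038, 0, 0], [0.048, 0, 0.043, 0, 0], [0.048, 0, 0.047, 0, 0], [0.048, 0, 0.05, 0, 0], [0.048, 0, 0.052, 0, 0]]

```text
time_s: 4.15
tool_pos: [0.6236, -0.0385, 0.0456]
tool_rot: [-179.7, 0.1, 169.3]
force: [-0.1, 0.2, -0.6]
grip_width: 0.0477
```

Emit:
servo_tool:
  plan:
    - [[0.048, 0, 0.003, 0, 0], [0.048, 0, 0.006, 0, 0], [0.048, 0, 0.009, 0, 0], [0.048, 0, 0.012, 0, 0], [0.048, 0, 0.015, 0, 0], [0.048, 0, 0.018, 0, 0], [0.048, 0, 0.021, 0, 0], [0.048, 0, 0.024, 0, 0], [0.048, 0, 0.026, 0, 0], [0.048, 0, 0.027, 0, 0], [0.048, 0, 0.027, 0, 0], [0.048, 0, 0.027, 0, 0]]

```text
time_s: 5.15
tool_pos: [0.6286, -0.0124, 0.0456]
tool_rot: [-179.7, 0.1, 169.2]
force: [-0.4, -0.6, -0.2]
grip_width: 0.0477
```

Emit:
servo_tool:
  plan:
    - [[0.06, 0, 0, 0, 0], [0.06, 0, 0, 0, 0], [0.06, 0, 0, -0.01, 0], [0.06, 0, 0, -0.03, 0], [0.06, 0, 0, -0.05, 0], [0.06, 0, 0, -0.075, 0], [0.06, 0, 0, -0.1, 0], [0.03, 0, 0, -0.12, 0], [0, 0, 0, -0.13, 0], [0, 0, 0, -0.135, 0], [0, 0, 0, -0.135, 0], [0, 0, 0, -0.135, 0]]

```text
time_s: 6.15
tool_pos: [0.6279, -0.0116, 0.1796]
tool_rot: [-179.7, 0.1, 169.2]
force: [-1.2, 0.1, 0.2]
grip_width: 0.0342
```

```bash
cat > t.py <<'E'
from h import *
import sys
c=snap('wrist',sys.argv[1]);W=cloud(c);z=W[...,2]
a=np.radians(79.24);ex=np.array([np.sin(a),-np.cos(a)]);ey=np.array([np.cos(a),np.sin(a)]);O=np.array([.6274,-.011])
q=W[...,:2]-O;X=q@ex;Y=q@ey
H=cv2.cvtColor(c['image'],cv2.COLOR_RGB2HSV);h,s,v=[H[...,i].astype(int) for i in range(3)]
m=(X>-.066)&(X<.03)&(abs(Y)<.04)&(z<.1)&(z>.06)&~((h>17)&(h<30)&(s>170)&(X>-.09)&(Y<-.02))
if m.sum():
    f=lambda p:np.hypot(Y[m]-p[0],z[m]-p[1])-.020
    from scipy.optimize import least_squares
    r=least_squares(f,[0,.057],loss='soft_l1',f_scale=.001);print('tube y,z',r.x,m.sum(),'ztop',np.percentile(z[m],98))
o=(h<14)&(s>180)&(z>.0775)&(z<.084)&(abs(X)<.06)&(Y>0)&(Y<.14)
if o.sum():print('chock y',np.percentile(Y[o],[1,99]),o.sum())
g=(h>17)&(h<30)&(s>170)&(z>.075)&(z<.082)&(np.hypot(X+.1,Y+.028)>.02)&(np.hypot(X+.1,Y+.028)<.1)
if g.sum():
    print('gate ang',np.median(np.arctan2(X[g]+.1,-(Y[g]+.028))),g.sum())
o=readout.get_obs();p=o['tool_pos'];print('tcp rack',(p[:2]-O)@ex,(p[:2]-O)@ey,p[2],o['tool_rot'],o['time_s'],o['force'])
E
python3 t.py w2
```

```text
tube y,z [-9.70471820e-05  5.66389528e-02] 8135 ztop 0.07751991936426604
chock y [0.08026602 0.0971191 ] 45
gate ang -0.04937017414878464 2908
tcp rack 0.00028951760691400244 -0.000574836272693 0.17912987714758616 [-1.79677898e+02  2.38543042e-03  1.69238361e+02] 6.2 [ 0.54702404  0.23920947 -1.15646817]
```

View pics/w2.png

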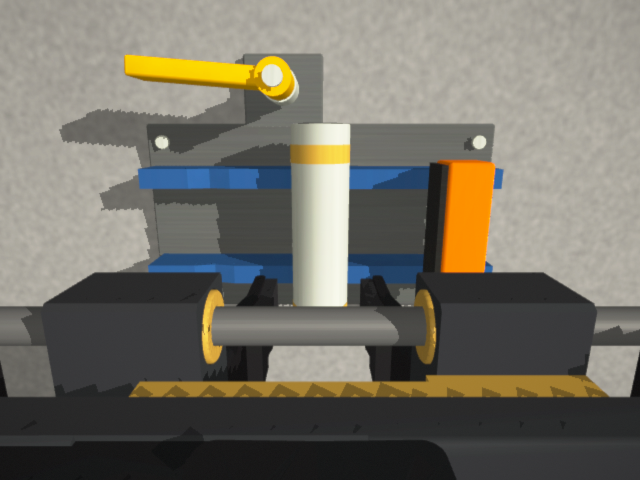

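The tube is seated (y ≈ 0, z 56.6 mm), with the gate at about -0.05 rad (arm 125–270, row 70). Next I push the gate with closed fingers.

Emit:
servo_tool:
  plan:
    - [[0, 0.02, -0.013, 0, 0], [0, 0.045, -0.029, 0, 0], [0, 0.07, -0.046, 0, 0], [0, 0.095, -0.062, 0, 0], [0, 0.12, -0.078, 0, 0], [0, 0.136, -0.087, 0, 0], [0, 0.137, -0.087, 0.03, 0], [0, 0.137, -0.087, 0.06, 0], [0, 0.137, -0.087, 0.09, 0], [0, 0.137, -0.087, 0.112, 0], [0, 0.137, -0.087, 0.122, 0], [0, 0.137, -0.087, 0.122, 0]]

```text
time_s: 7.2
tool_pos: [0.4738, -0.0722, 0.0547]
tool_rot: [-179.5, -0.4, 169.2]
force: [-0.1, 0.2, -0.3]
grip_width: 0.0005
```

```bash
python3 - <<'E'
import numpy as np
from h import *
a=np.radians(79.24);ex=np.array([np.sin(a),-np.cos(a)]);ey=np.array([np.cos(a),np.sin(a)])
o=readout.get_obs();p=o['tool_pos'][:2]-[.6274,-.011];p=np.array([p@ex,p@ey]);print('rack',p,o['tool_pos'][2],o['grip_width'],o['tool_rot'])
for f in np.linspace(-.05,np.pi/2,20):
    d=.006+.0095*abs(np.cos(f))+.015*abs(np.sin(f));u=.060
    c=np.array([-.1,-.028])+u*np.array([np.sin(f),-np.cos(f)])-d*np.array([np.cos(f),np.sin(f)])
    print(round(f,2),np.round([-(c-p)[0],(c-p)[1]],4))
E
```

```text
rack [-0.13950289 -0.0887995 ] 0.05468138389278718 0.0004909100124368484 [-179.548237     -0.35336755  169.22519274]
-0.05 [-0.0203  0.0017]
0.04 [-0.0256  0.0003]
0.12 [-0.0296 -0.0008]
0.21 [-0.0338 -0.0017]
0.29 [-0.0381 -0.0022]
0.38 [-0.0426 -0.0025]
0.46 [-0.0473 -0.0024]
0.55 [-0.052  -0.0018]
0.63 [-0.0568 -0.0009]
0.72 [-0.0616  0.0005]
0.8 [-0.0664  0.0023]
0.89 [-0.0712  0.0046]
0.97 [-0.0758  0.0074]
1.06 [-0.0802  0.0107]
1.14 [-0.0844  0.0145]
1.23 [-0.0882  0.0188]
1.31 [-0.0917  0.0234]
1.4 [-0.0948  0.0285]
1.49 [-0.0974  0.034 ]
1.57 [-0.0995  0.0398]
```

Emit:
servo_tool:
  plan:
    - [[0, -0.01, 0, 0, 0], [0, -0.018, 0.001, 0, 0], [0, -0.0256, 0, 0, 0], [0, -0.0296, -0.001, 0, 0], [0, -0.0338, -0.002, 0, 0], [0, -0.0381, -0.002, 0, 0], [0, -0.0426, -0.0025, 0, 0], [0, -0.0473, -0.0024, 0, 0], [0, -0.052, -0.002, 0, 0], [0, -0.0568, -0.001, 0, 0], [0, -0.0616, 0.0005, 0, 0], [0, -0.0664, 0.0023, 0, 0]]

```text
time_s: 8.2
tool_pos: [0.5399, -0.0825, 0.0542]
tool_rot: [-179.5, -0.3, 169.2]
force: [-0.9, -0.0, 0.3]
grip_width: 0.0005
```

```bash
python3 t.py w3
```

```text
tube y,z [-0.00013451  0.05691267] 3863 ztop 0.07768746176952142
gate ang 2.0999020680032006 1286
tcp rack -0.07147759869984037 -0.08602219996706754 0.054378108512726994 [-179.52884131   -0.26490526  169.2576299 ] 8.25 [-0.05506061 -0.57593264 -0.21975371]
```

Emit:
servo_tool:
  plan:
    - [[0, -0.0032, 0.0018, 0, 0], [0, -0.0078, 0.0046, 0, 0], [0, -0.0122, 0.0079, 0, 0], [0, -0.0164, 0.0117, 0, 0], [0, -0.0202, 0.016, 0, 0], [0, -0.0237, 0.0206, 0, 0], [0, -0.0268, 0.0257, 0, 0], [0, -0.0294, 0.0305, 0, 0], [0, -0.0305, 0.033, 0, 0], [0, -0.0315, 0.0345, 0, 0], [0, -0.0315, 0.0355, 0, 0], [0, -0.0315, 0.0355, 0, 0]]

```text
time_s: 9.25
tool_pos: [0.579, -0.053, 0.054]
tool_rot: [-179.5, -0.2, 169.3]
force: [-1.0, -0.1, 0.2]
grip_width: 0.0008
```

```bash
sed -i 's/^g=.*/g=(h>17)\&(h<30)\&(s>170)\&(z>.0755)\&(z<.082)\&(np.hypot(X+.1,Y+.028)>.02)\&(np.hypot(X+.1,Y+.028)<.1)\&(Y<-.021)/; s/^    print(.gate ang.*/&\n    print("gate line",np.polyfit(X[g],Y[g],1),np.percentile(Y[g],[1,99]),np.percentile(X[g],[1,99]))/' t.py; python3 t.py w4
```

```text
tube y,z [-1.08619358e-05  5.67589129e-02] 2472 ztop 0.07738256989436
gate ang 1.4704833563914175 1986
gate line [-0.06906087 -0.03578337] [-0.03695853 -0.02455155] [-0.08031869 -0.05988933]
tcp rack -0.039716786671386034 -0.0503806454893126 0.05405019910356105 [-179.54531978   -0.22318013  169.25114097] 9.3 [ 0.28480069 -1.70283588 -0.54941072]
```

View pics/w4.png

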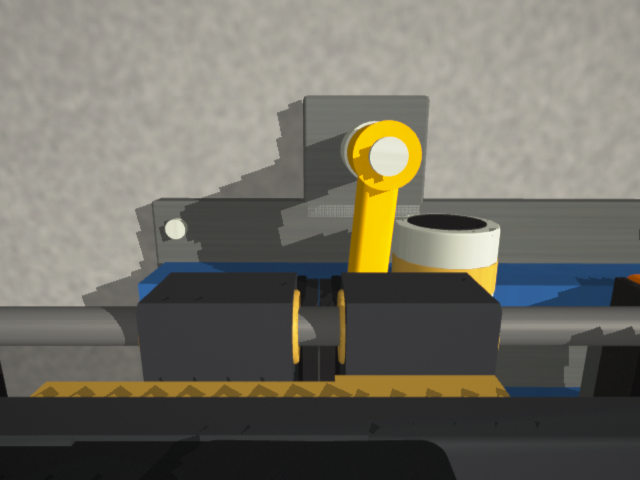

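The gate arm (375,230) is slightly short of its stop, at about 1.50 rad. I'll push a few mm more.

Emit:
servo_tool:
  plan:
    - [[0, 0, 0.001, 0, 0], [0, 0, 0.002, 0, 0], [0, 0, 0.003, 0, 0], [0, 0, 0.004, 0, 0], [0, 0, 0.005, 0, 0], [0, 0, 0.005, 0, 0], [0, 0, 0.005, 0, 0]]

```text
time_s: 9.88
tool_pos: [0.5801, -0.048, 0.0541]
tool_rot: [-179.6, -0.2, 169.3]
force: [0.3, 0.3, 0.1]
grip_width: 0.0002
```

```bash
python3 t.py w5
```

```text
tube y,z [-0.00036352  0.05675754] 2434 ztop 0.07793041558893486
gate ang 1.5478886046117613 1971
gate line [-0.00535227 -0.02902345] [-0.03434229 -0.02261573] [-0.08016897 -0.05969726]
tcp rack -0.03961786423243984 -0.04515379971496778 0.05414357984650357 [-179.56222687   -0.21215669  169.26144443] 9.9333 [ 0.26675551 -1.56503506  0.11636697]
```

Emit:
servo_tool:
  plan:
    - [[0, 0, 0.001, 0, 0], [0, 0, 0.002, 0, 0], [0, 0, 0.003, 0, 0], [0, 0, 0.003, 0, 0], [0, 0, 0.003, 0, 0]]

```text
time_s: 10.35
tool_pos: [0.5802, -0.0472, 0.0541]
tool_rot: [-179.4, -0.2, 169.2]
force: [-0.6, -5.2, 0.5]
grip_width: 0.0005
```

```bash
python3 t.py w6
```

```text
tube y,z [-0.00044613  0.05674878] 2463 ztop 0.07811165036803856
gate ang 1.559739498400491 1971
gate line [-0.00399453 -0.02860555] [-0.03404386 -0.02234469] [-0.08014105 -0.05973096]
tcp rack -0.039566759314875986 -0.044328392499577735 0.05414173327996551 [-179.42230102   -0.21194467  169.18480128] 10.4 [-0.07010241 -5.04313171  0.3620663 ]
```

The tool stalled at 5 N, so the gate is at its stop. I'll press slightly harder to confirm, then back off and lift.

Emit:
servo_tool:
  plan:
    - [[0, 0, 0.002, 0, 0], [0, 0, 0.003, 0, 0], [0, 0, 0.003, 0, 0]]

```text
time_s: 10.65
tool_pos: [0.5803, -0.0471, 0.0542]
tool_rot: [-179.2, -0.2, 169.1]
force: [-1.1, -6.8, 1.7]
grip_width: 0.0004
```

Emit:
servo_tool:
  plan:
    - [[0, 0, -0.006, 0, 0], [0, 0, -0.014, 0, 0], [0, 0, -0.016, -0.01, 0], [0, 0, -0.016, -0.04, 0], [0, 0, -0.016, -0.07, 0], [0, 0, -0.016, -0.09, 0], [0, -0.004, 0.01, -0.095, 0], [0, -0.01, 0.04, -0.095, 0], [0, -0.018, 0.075, -0.095, 0], [0, -0.026, 0.11, -0.095, 0], [0, -0.034, 0.145, -0.095, 0], [0, -0.04, 0.17, -0.095, 0]]

```text
time_s: 11.65
tool_pos: [0.6528, 0.1186, 0.1473]
tool_rot: [-179.4, -0.2, 169.3]
force: [1.1, 0.6, 0.8]
grip_width: 0.0003
```

Emit:
servo_tool:
  plan:
    - [[0, 0, 0.015, 0, 0], [0, 0, 0.02, 0, 0], [0, 0, 0.02, 0, 0], [0, 0, 0.02, 0, 0]]

```text
time_s: 11.98
tool_pos: [0.6562, 0.1362, 0.1474]
tool_rot: [-179.3, -0.2, 169.2]
force: [0.2, -0.7, 0.5]
grip_width: 0.0007
```

```bash
python3 t.py w7
```

```text
tube y,z [-0.00014715  0.05661281] 10751 ztop 0.07740951594554785
chock y [0.08059908 0.08404235] 34
gate ang 1.6231646856748227 1955
gate line [-0.07210647 -0.02839107] [-0.03324444 -0.02137941] [-0.07882852 -0.01069529]
tcp rack 0.0010511468983053324 0.14914039568400927 0.1475218809539813 [-179.32405923   -0.21950521  169.12624556] 12.0333 [-0.34693362 -1.27580437 -0.39081293]
```

View pics/w7.png

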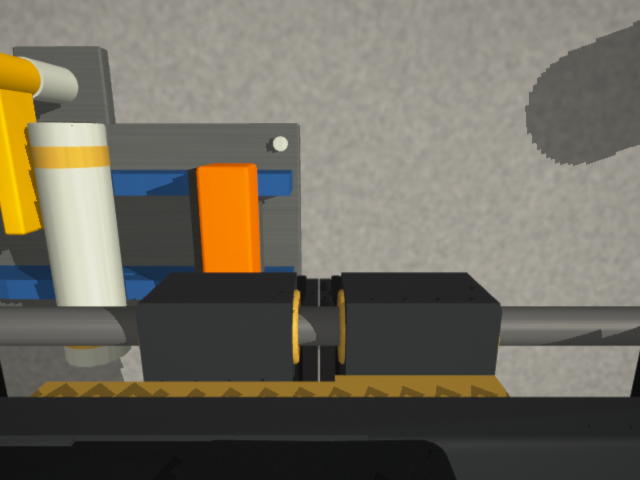

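Gate arm (20,165) lies along the tube's back, and the tube is seated. Next I go down behind the chock; the gate contact implies a finger half-depth of about 10 mm.

Emit:
servo_tool:
  plan:
    - [[0, 0.001, 0, 0.02, 0], [0, 0.001, 0, 0.045, 0], [0, 0.001, 0, 0.07, 0], [0, 0.001, 0, 0.086, 0], [0, 0.001, 0, 0.091, 0], [0, 0.001, 0, 0.091, 0], [0, 0.001, -0.008, 0.091, 0], [0, 0.001, -0.016, 0.091, 0], [0, 0.001, -0.022, 0.091, 0], [0, 0.001, -0.026, 0.091, 0], [0, 0.001, -0.03, 0.091, 0], [0, 0.001, -0.034, 0.091, 0]]

```text
time_s: 13.03
tool_pos: [0.6495, 0.102, 0.0581]
tool_rot: [-179.5, -0.1, 169.2]
force: [1.5, 2.3, 2.6]
grip_width: 0.0003
```

Emit:
servo_tool:
  plan:
    - [[0, 0, -0.004, 0, 0], [0, 0, -0.008, 0, 0], [0, 0, -0.012, 0, 0], [0, 0, -0.016, 0, 0], [0, 0, -0.02, 0, 0], [0, 0, -0.024, 0, 0], [0, 0, -0.028, 0, 0], [0, 0, -0.032, 0, 0], [0, 0, -0.036, 0, 0], [0, 0, -0.039, 0, 0], [0, 0, -0.041, 0, 0], [0, 0, -0.041, 0, 0]]

```text
time_s: 14.03
tool_pos: [0.6416, 0.0608, 0.0585]
tool_rot: [-179.4, -0.1, 169.1]
force: [0.2, 1.2, 0.9]
grip_width: 0.0003
```

```bash
python3 t.py w8
```

```text
tube y,z [0.00037808 0.05672786] 19997 ztop 0.0801985958135441
chock y [0.03413197 0.03586081] 23
gate ang 1.5961873720389272 7042
gate line [-0.00595918 -0.02714768] [-0.03342974 -0.0216072 ] [-0.07967854 -0.01131842]
tcp rack 0.0003926848100312398 0.0731827124014534 0.058350796806676646 [-1.79419368e+02 -1.01352614e-01  1.69113411e+02] 14.0833 [0.02685403 0.27007194 0.25651272]
```

View pics/w8.png

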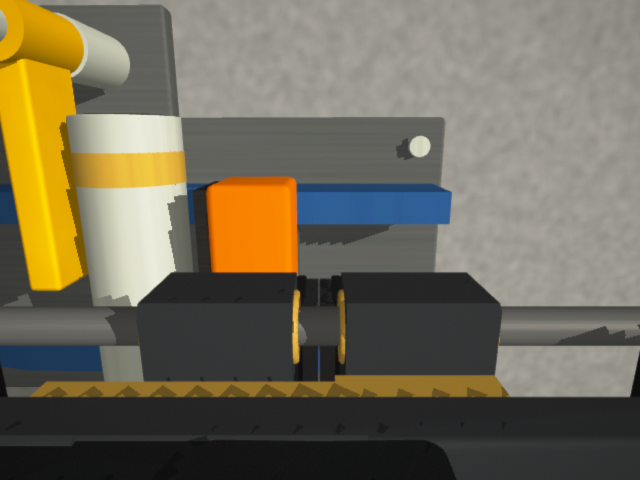

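The rubber face (col 200) is still about 9 mm from the tube (right edge col 187 at the top). I'll advance 6 mm and measure better.

Emit:
servo_tool:
  plan:
    - [[0, 0, -0.0015, 0, 0], [0, 0, -0.003, 0, 0], [0, 0, -0.0045, 0, 0], [0, 0, -0.006, 0, 0], [0, 0, -0.006, 0, 0], [0, 0, -0.006, 0, 0]]

```text
time_s: 14.58
tool_pos: [0.6402, 0.0546, 0.0583]
tool_rot: [-179.4, -0.1, 169.1]
force: [1.1, 2.3, 0.5]
grip_width: 0.0006
```

```bash
cat >> t.py <<'E'
k=(X>-.048)&(X<-.02)&(h<20)&(s>150)&(v>120)&(Y>.0)&(Y<.15)
print('chock',k.sum(),np.percentile(z[k],[5,50,95]),np.percentile(Y[k],[1,5,95,99]))
k=(X>-.048)&(X<-.03)&(z>.074)&(Y>.012)&(Y<.12)
print('all above .074: Y',np.percentile(Y[k],[0,1,5,95,99]),k.sum())
E
python3 t.py w9
```

```text
tube y,z [0.00093562 0.05688232] 19953 ztop 0.08061966692228613
chock y [0.02782004 0.02861035] 20
gate ang 1.59320047276056 7077
gate line [-0.00010285 -0.0270035 ] [-0.0335634 -0.0215896] [-0.07976781 -0.01152106]
tcp rack 0.0003447094326718577 0.06679504998121809 0.05830580819853496 [-1.79387068e+02 -1.11330463e-01  1.69105875e+02] 14.6333 [0.69216167 1.86657035 0.63377722]
chock 6959 [0.07541038 0.07994595 0.0810763 ] [0.02883977 0.03027279 0.05771982 0.05783693]
all above .074: Y [0.01200149 0.01512932 0.02529918 0.10058113 0.1166552 ] 29726
```

Emit:
servo_tool:
  plan:
    - [[0, 0, -0.0005, 0, 0], [0, 0, -0.001, 0, 0], [0, 0, -0.0015, 0, 0], [0, 0, -0.0015, 0, 0]]

```text
time_s: 14.97
tool_pos: [0.6399, 0.0531, 0.0583]
tool_rot: [-179.4, -0.1, 169.1]
force: [0.9, 1.6, 0.5]
grip_width: 0.0003
```

```bash
sed -i 's/(abs(Y)<.04)&(z<.1)/(Y>-.019)\&(Y<.012)\&(z<.1)/' t.py; python3 t.py w10
```

```text
tube y,z [-8.74058667e-05  5.66608274e-02] 11813 ztop 0.07753841715806384
chock y [0.02648538 0.02945079] 28
gate ang 1.5928721773880758 7054
gate line [-0.00121641 -0.02706325] [-0.03349148 -0.0216383 ] [-0.07978112 -0.01151585]
tcp rack 0.00031188040944193056 0.06533363135856989 0.05829840562075064 [-1.79392139e+02 -1.13105155e-01  1.69105111e+02] 15.0167 [1.63842225 1.80582461 1.32614094]
chock 6955 [0.07530896 0.07994534 0.08112087] [0.02738245 0.02887253 0.0562889  0.05640303]
all above .074: Y [0.01200003 0.01517783 0.0245158  0.10309335 0.11660671] 29669
```

Emit:
servo_tool:
  plan:
    - [[0, 0, -0.0004, 0, 0], [0, 0, -0.0008, 0, 0], [0, 0, -0.0008, 0, 0]]

```text
time_s: 15.27
tool_pos: [0.6397, 0.0522, 0.0583]
tool_rot: [-179.4, -0.1, 169.1]
force: [0.7, 2.1, 0.4]
grip_width: 0.0002
```

Emit:
servo_tool:
  plan:
    - [[0, 0, -0.0005, 0, 0], [0, 0, -0.0005, 0, 0]]

```text
time_s: 15.43
tool_pos: [0.6396, 0.0516, 0.0583]
tool_rot: [-179.4, -0.1, 169.1]
force: [0.4, 2.1, 0.3]
grip_width: 0.0006
```

```bash
python3 t.py w11
```

```text
tube y,z [-0.00011715  0.05665179] 11591 ztop 0.0775274749098257
chock y [0.02490102 0.02554859] 25
gate ang 1.5925055489823532 7053
gate line [-0.00053411 -0.02704037] [-0.03352426 -0.02163267] [-0.07971309 -0.01151375]
tcp rack 0.0003137943450369924 0.06379431413224891 0.05828767936359082 [-1.79382478e+02 -1.14559440e-01  1.69095678e+02] 15.4833 [1.88259558 2.30012892 0.03276165]
chock 6961 [0.07515147 0.07993996 0.08110692] [0.02585097 0.02726555 0.05477726 0.05487855]
all above .074: Y [0.01200445 0.01505143 0.02349187 0.10343466 0.11680992] 29664
```

Emit:
servo_tool:
  plan:
    - [[0, 0, -0.0004, 0, 0], [0, 0, -0.0004, 0, 0], [0, 0, -0.0004, 0, 0]]

```text
time_s: 15.73
tool_pos: [0.6395, 0.0511, 0.0583]
tool_rot: [-179.4, -0.1, 169.1]
force: [1.4, 2.1, 0.5]
grip_width: 0.0004
```

Emit:
servo_tool:
  plan:
    - [[0, 0, -0.0004, 0, 0], [0, 0, -0.0004, 0, 0], [0, 0, -0.0004, 0, 0]]

```text
time_s: 15.98
tool_pos: [0.6395, 0.0506, 0.0583]
tool_rot: [-179.4, -0.1, 169.1]
force: [1.2, 2.0, -0.7]
grip_width: 0.0003
```

```bash
python3 t.py w12
```

```text
tube y,z [-0.00010081  0.05665559] 11426 ztop 0.07754481156142391
chock y [0.02393398 0.0249772 ] 22
gate ang 1.5927283033346775 7016
gate line [-0.00048343 -0.02704961] [-0.03342962 -0.02165309] [-0.07972991 -0.01144834]
tcp rack 0.00032846037306483687 0.06282647275834055 0.0583074483058226 [-1.79373285e+02 -1.12881058e-01  1.69087128e+02] 16.0333 [1.45684045 2.58254858 0.5987101 ]
chock 6978 [0.07500021 0.07996942 0.0810791 ] [0.02482121 0.02635696 0.05379083 0.05389715]
all above .074: Y [0.01200134 0.01510222 0.02291765 0.10329504 0.11662907] 29670
```

Emit:
servo_tool:
  plan:
    - [[0, 0, -0.0003, 0, 0], [0, 0, -0.0003, 0, 0], [0, 0, -0.0003, 0, 0]]

```text
time_s: 16.28
tool_pos: [0.6394, 0.0506, 0.0583]
tool_rot: [-179.4, -0.1, 169.1]
force: [1.1, 3.7, 0.3]
grip_width: 0.0005
```

```bash
python3 t.py w13 | egrep 'tube|chock|tcp'
```

```text
tube y,z [-0.00011267  0.05665705] 11435 ztop 0.07753451378036291
chock y [0.02385273 0.02444769] 19
tcp rack 0.000341582132710558 0.06276273519740608 0.05834139174127473 [-1.79387970e+02 -1.08923599e-01  1.69097361e+02] 16.3333 [1.44546166 2.53646359 0.23161716]
chock 6948 [0.07569525 0.0799378  0.08104213] [0.02486656 0.0262789  0.05376901 0.05388483]
```

Emit:
servo_tool:
  plan:
    - [[0, 0, -0.0004, 0, 0], [0, 0, -0.0004, 0, 0], [0, 0, -0.0004, 0, 0]]

```text
time_s: 16.58
tool_pos: [0.6394, 0.0506, 0.0583]
tool_rot: [-179.4, -0.1, 169.1]
force: [1.4, 3.3, -0.1]
grip_width: 0.0007
```

```bash
python3 t.py w14 | egrep 'tube|chock|tcp'
```

```text
tube y,z [-9.85771861e-05  5.66609453e-02] 11439 ztop 0.07754570126873676
chock y [0.02392399 0.0256063 ] 17
tcp rack 0.00036297769949229477 0.06269306275405478 0.05836593631374132 [-1.79409468e+02 -1.01678896e-01  1.69109500e+02] 16.6333 [ 2.38537003  3.43806277 -0.66969887]
chock 6956 [0.07598269 0.07993806 0.08110607] [0.02485866 0.02632448 0.05377059 0.05387999]
```

The chock has stalled, matches its nominal contact position (back at 53.9 mm against 54), and the tube hasn't moved. I'll back off, lift and look.

Emit:
servo_tool:
  plan:
    - [[0, 0, 0.006, 0, 0], [0, 0, 0.016, 0, 0], [0, 0, 0.025, 0, 0], [0, 0, 0.03, -0.01, 0], [0, 0, 0.03, -0.04, 0], [0, 0, 0.03, -0.07, 0], [0, 0, 0.03, -0.1, 0], [0, 0, 0.03, -0.13, 0], [0, 0, 0.03, -0.15, 0], [0, 0, 0.03, -0.16, 0], [0, 0, 0.03, -0.16, 0], [0, 0, 0.03, -0.16, 0]]

```text
time_s: 17.63
tool_pos: [0.6454, 0.0818, 0.2176]
tool_rot: [-179.4, -0.1, 169.1]
force: [-0.0, 0.3, -0.9]
grip_width: 0.0004
```

```bash
python3 t.py w15; python3 - <<'E'
from h import *
a=np.load('/tmp/w15.npz')['image'];b=read_camera('scene')['image'];b=cv2.resize(b[160:300,230:430],(800,560),interpolation=cv2.INTER_CUBIC)[:,:500]
cv2.imwrite('pics/f.png',np.hstack([cv2.resize(a,(400,300))[:,:,::-1],cv2.resize(b[:,:,::-1],(400,300))]))
E
```

```text
tube y,z [-5.66782584e-05  5.66269342e-02] 4604 ztop 0.0776309241134287
chock y [0.02387265 0.02631136] 31
gate ang 1.5853968530667324 1617
gate line [-0.0010868  -0.02727658] [-0.03332512 -0.02179451] [-0.07966854 -0.01105544]
tcp rack -0.0001587737503112937 0.09436364601817418 0.21649674353033654 [-179.35303473   -0.23283155  169.12086601] 17.6833 [-0.07115682 -0.06170816  0.54206482]
chock 1808 [0.06550105 0.07988296 0.0813724 ] [0.02476278 0.02645781 0.05395981 0.08120652]
all above .074: Y [0.01218412 0.02643187 0.03716437 0.11692628 0.11934375] 21888
```

View pics/f.png

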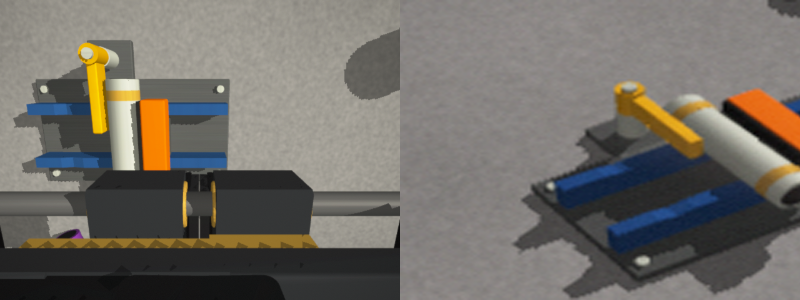

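The final view shows the gate (95,90) along the tube, the tube down in the V (122,120) and the chock (155,135) against it. The robot is clear, so I'm handing in.

```bash
python3 -c "
from cell import env;print(env.sign_off())"
```

```text
the job is handed in; nothing more can be done
None
```

The job is handed in at about 18 s on the robot's clock. The tube is down in the V, with the gate at its stop and the chock touching.

- **Tube:** I rolled it between the open fingers from the dip into the V. The last check put its centre at y ≈ -0.1 mm and 56.6 mm high, against 56.8 mm nominal. It had not moved after both chocking steps.
- **Gate:** I swung it with closed fingers until the tool stalled against the stop at about 5–7 N. Its arm's slope in the image is within about 0.001 rad of the tube's direction, and the tube did not move. The cruder angle estimate read 1.585 rad rather than 1.571, because it is biased by the arm's visible side.
- **Chock:** I pushed it in sub-millimetre steps until it stalled at about 3.5 N, above the roughly 2 N it takes to slide. Its back face is at 53.9 mm, against 54 mm for contact. The force rise at contact was small, so the contact rests on the stall and the position together.

The robot was well clear at the end, and it went near none of the other things on the bench; I did not measure those again afterwards.

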